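Roll the spent column out of its spring clips and lay it in the tray

TASK

The chromatography column with the red bands is spent: roll it sideways out of its two spring clips, down the slope past the springy steel jaws and never by wrenching it against the stiff black upper jaws, then lay it gently in both V rests of the grey tray, roughly centred, and let go. Leave the blue-banded column clipped in its place and the purple rack, the bottle and the spanner where they are.

Things in the scene. Friction and masses are not known exactly. Their poses are not given: they have to be found in the camera images.
- module: white column module, wedge-topped, fixed on the bench, 240 mm deep (x), 460 mm wide (y), 286 mm high. Origin: centre of its underside; z up. Its sloping face looks to the robot: 160 mm high at its x = -120 mm, rising away from the robot at 35 degrees from horizontal to 286 mm at x = +60 mm. Two clip stations side by side on the face, at y = +115 and -115 mm
- lamp_bar: slim LED lamp bar (25 mm deep, 14 mm high, 454 mm long) carried over the bay on two arms at the module's ends, fixed. Same frame as the module: bar at x = +15 to +40 mm, 350 to 366 mm above the bench, so its front edge is 60 mm behind and 106 mm above a seated column's axis. A gripper coming straight down on a column meets it; one that leans with the slope (about 35 degrees) clears it
- clips_left: two clips, station on the module's +y side. Origin: middle of a seated column's axis, 26 mm out from the face; z straight out of the face (35 degrees from vertical, leaning to the robot), y along the column, x up the slope. Clips at y = +50 and -50 mm, 14 mm wide, top z = +19 mm. In each the tube lies on a flat pad (z = -12.5 mm) between a stiff jaw (+x) and a spring leaf (-x)
- clips_right: the same pair of clips, of the same sizes and axes, for the station on the module's -y side
- jaws_left: the two stiff black plastic upper jaws of the left station, fixed, same frame as clips_left. They hook over the tube from +x: a straight pull jams under them, and over 20 N can crack them. The column has to go 10 to 12 mm down the slope (-x, sliding on the pads), bending the leaves, before it can come out along z; it is clear some 35 mm out
- jaws_right: the two stiff black plastic upper jaws of the right station, fixed, same frame as clips_right; as jaws_left
- leaf_left_a (a joint): angle (rad) of the left station's steel spring leaf (springy lower jaw, 14 mm wide) at y = +50 mm: 0 = closed on the column, growing as it bends down the slope, stop at 0.8. Hinge at x = -16.5, z = -21 mm in the clips frame. Spring 0.10 N m at 0 plus 0.3 N m/rad: some 15 N pushes both leaves of a station open; they snap shut behind the column
- leaf_left_b (a joint): angle (rad) of the left station's steel spring leaf (springy lower jaw, 14 mm wide) at y = -50 mm: 0 = closed on the column, growing as it bends down the slope, stop at 0.8. Hinge at x = -16.5, z = -21 mm in the clips frame. Spring 0.10 N m at 0 plus 0.3 N m/rad: some 15 N pushes both leaves of a station open; they snap shut behind the column
- leaf_right_a (a joint): angle (rad) of the right station's steel spring leaf (springy lower jaw, 14 mm wide) at y = +50 mm: 0 = closed on the column, growing as it bends down the slope, stop at 0.8. Hinge at x = -16.5, z = -21 mm in the clips frame. Spring 0.10 N m at 0 plus 0.3 N m/rad: some 15 N pushes both leaves of a station open; they snap shut behind the column
- leaf_right_b (a joint): angle (rad) of the right station's steel spring leaf (springy lower jaw, 14 mm wide) at y = -50 mm: 0 = closed on the column, growing as it bends down the slope, stop at 0.8. Hinge at x = -16.5, z = -21 mm in the clips frame. Spring 0.10 N m at 0 plus 0.3 N m/rad: some 15 N pushes both leaves of a station open; they snap shut behind the column
- spent_column: the spent column: loose steel tube 25 mm in diameter and 132 mm long, on each end a dark steel fitting 35 mm in diameter, 22 mm long, and a small red plug; 192 mm over all, red bands on tube and fittings, about 0.55 kg. Starts clipped, level, in one of the two stations. Origin: the middle of its axis; y along the axis
- good_column: the column in service: the same shape and size with blue bands, clipped in the other station; it stays there
- tray: grey tray fixed on the bench left or right of the module, 120 mm (x) by 240 mm (y), floor 4 mm, walls 12 mm high. Two white V rests, 12 mm thick, at y = +40 and -40 mm on its centre line x = 0; V's open upward at 90 degrees, bottoms 18 mm, tops 35 mm above the bench. Origin: centre of its underside; z up, y along a column lying in it, whose axis is then 35.7 mm above the bench
- tube_rack: bystander: purple micro-tube rack, loose, 86 by 128 mm, 47 mm high, beside the module on the side where the tray is not. Origin: centre of its underside
- buffer_bottle: bystander: amber bottle with a blue cap, loose, 86 mm in diameter, 170 mm high, beyond the tray or the rack. Origin: centre of its underside
- spanner: bystander: steel spanner, loose, 150 mm long, lying flat on the bench between robot and module. Origin: below its middle

How it is judged (in metres and radians):
On the way:
1. the spent column is rolled sideways down the slope in its clips: 5 mm or more from its seat, with both its spring leaves bent open (over 0.08 rad), before it has come 13 mm out of the face (((distance between spent_column and clips_left below 0.03 m and x of spent_column in the frame of clips_left below -0.005 m and z of spent_column in the frame of clips_left below 0.013 m and value of joint each of leaf_left_a, leaf_left_b above 0.08 rad) or (distance between spent_column and clips_right below 0.03 m and x of spent_column in the frame of clips_right below -0.005 m and z of spent_column in the frame of clips_right below 0.013 m and value of joint each of leaf_right_a, leaf_right_b above 0.08 rad))), for 0.02 s.
At the end, for the whole second after the job is handed in: The spent column rests in both V rests of the tray: axis within 6 mm of the centre line, height 31 to 40 mm, 0.08 rad from the rests' direction, middle within 18 mm of the tray's. The good column is within 6 mm of its start; rack, bottle and spanner within 20 mm (x of spent_column in the frame of tray between -0.006 and 0.006 m and y of spent_column in the frame of tray between -0.018 and 0.018 m and z of spent_column in the frame of tray between 0.031 and 0.04 m and angle between the y axis of spent_column and the y axis of tray, either way round below 0.08 rad and linear speed of spent_column below 0.02 m/s and angular speed of spent_column below 0.2 rad/s and distance of good_column from where it was at the start of the episode below 0.006 m and distance of each of tube_rack, buffer_bottle, spanner from where it was at the start of the episode below 0.02 m); the robot touches nothing.
It fails at once if the spent column is forced against the stiff jaws of its station (over 20 N) (contact force between spent_column and jaws_left above 20 N or contact force between spent_column and jaws_right above 20 N).
It fails at once if the spent column is dropped or thrown into the tray (faster than 0.6 m/s within 80 mm above the tray's underside) (z of spent_column in the frame of tray below 0.08 m and horizontal distance between spent_column and tray below 0.13 m and linear speed of spent_column above 0.6 m/s).
It fails at once if the good column is shifted in its clips by more than 6 mm (distance of good_column from where it was at the start of the episode above 0.006 m).
It fails at once if rack, bottle or spanner is moved more than 20 mm (distance of any of tube_rack, buffer_bottle, spanner from where it was at the start of the episode above 0.02 m).
It also fails if it takes over 48 s, if anything falls off the work surface, if the arm or the gripper's body presses on something with over 40 N, if the wrist force passes 120 N, or if a joint passes its speed limit or range.

ROBOT

A 7-joint arm with a two-finger parallel gripper is mounted at the origin on the work surface. World frame = base frame: x ahead of the robot, y to its left, z up, the work surface at z = 0. Lengths are in mm, angles in rad, forces in N, time in s.
With the tool pointing down it reaches from about 425 to 925 mm from the base axis. Payload 6.8 kg.
Tool frame: the origin (TCP) lies at the very end of the fingers, on their centre line; the grasp point (between the pads) lies 19 mm behind it; x points along the fingers, z is the direction in which the jaws open and shut, and the axes are right-handed (so a half turn about x gives the same grasp; the last joint's range is limited). The gripper opens to 88 mm and grips with 3 to 60 N. Pads are 20 mm wide; open, the fingers measure 115 mm over their backs; the gripper's body (75 mm by 178 mm) begins 61 mm behind the grasp point.
Start: joints at [-1.213, 0.477, 0.022, 1.555, -0.011, 1.109, -0.083], TCP at [303.167, 603.106, 222.664] pointing down, gripper open.
Joint ranges: [-2.96, 2.96], [-0.34, 2.1], [-1.41, 1.46], [0.24, 2.44], [-1.37, 4.51], [0.17, 1.92], [-2.96, 2.96]. Speed limits (rad/s): [2.39, 2.39, 3.14, 3.14, 3.14, 3.14, 3.14].

INTERFACE

Orientations are given as a unit quaternion [w, x, y, z].
In Python, from bench import arm, eyes gives the robot as it stands.
- The arm moves only by the shell command python3 -m creep 'ROWS'. ROWS is JSON, a list of rows, each a list of 5 numbers: the shift along the tool's x, y, z in mm, then the turn about the tool's x in rad, then the finger opening in mm, from 0 to 87.8. A call has 1 to 8 rows; each row shifts and turns the commanded pose from where the row before left it, along the tool's axes as they then stand; what a row does not reach is not made up. A row lasts 1/10 s, in which the tool goes at most 50 mm and 8.59 degrees, less where a joint would pass 70% of its speed; a pose out of reach is approached as far as the arm can. A call with a gripper value outside its range is refused whole. The fingers move at their own pace and stop on an object; the grip force is fixed at half the most. Time passes only in rows, so rows that do not move let the fingers close. It gives the time, the measured TCP pose, the force and the opening at its end, in the units of the state.
- arm.read_state(): the state, without advancing time (a new reading comes with each control period).
- eyes.snapshot(name): name is "side" or "top"; returns a dict with "pixels" (420x560x3 uint8, red, green, blue), "fovy" (degrees; the focal length in pixels is half the picture's height over the tangent of half this angle, whatever the lens; pixels are square), "cx", "cy" (the principal point, pixels), "T" (4x4, takes a point from camera to world coordinates). Camera axes: x right, y up, looking along -z (the intrinsics and any distortion apply to the point x, -y, -z); pixel columns grow to the right and rows downward; lengths in mm; the calibration is good to about 2 mm. A picture is of the moment at which its call begins. There is no depth.
- arm.job_done(): hands the job in, once; it reports no verdict.
Trained networks look in a picture, given as the dict that the camera call returned (one of the last four; its "shot" number tells which), for a name from the list of things; names that differ only in an ending like _2 or _b are one class to them, and where a whole thing is asked for, a point or a joint stands for the part that bears it (a point fixed in the world has none). Each returns a list of dicts, best first, with "conf" (0 to 1); they miss things now and then, are a little off and sometimes report something else, mostly with a low value. They report only what shows in the picture. A call takes as long as a camera call.
- eyes.look_for(picture, thing): "point" ([x, y, z] in mm, in the coordinates of the camera as it stood for that picture, good to about 4 mm: the middle of the surface that is visible of it).
- eyes.masks_of(picture, thing): "region" (420x560 bool, what is visible of it).
The state is a dict: "time": time; "qpos": joint angles; "qvel": joint speeds; "effort": joint torques, N m; "tcp_pos": TCP position; "ee_rot": TCP orientation; "contact_force": force on the tool from outside, world axes, zero at the start; "torque": the same for the moment, N m; "opening": opening from 0.0 (shut) to 1.0 (fully open).
Only numpy, scipy, OpenCV 4.12 (cv2) and the standard library are available. Lean on these libraries where they do the work, as an engineer would, in place of code of your own. Each camera call takes 0.05 s, during which the arm holds its last target. There are 200 camera calls.

## Working session

There is one attempt and no reset: what is moved stays moved. The work goes in short steps, Python scripts to look and compute and a shell command to move; the robot and the scene stay as the last step left them, time stands still between calls to the robot, and variables do not carry over. Pictures are saved under pics/ and viewed, about 8 in all and at most 12, crops included, and the job is handed in when it is done.

```bash
ls; mkdir -p pics
cat > h.py <<'E'
import numpy as np, cv2
from bench import arm, eyes
def snap(n):
    return eyes.snapshot(n)
def save(p,f,crop=None,s=1):
    im=p["pixels"][:,:,::-1]
    if crop: im=im[crop[1]:crop[3],crop[0]:crop[2]]
    cv2.imwrite(f,cv2.resize(im,None,fx=s,fy=s,interpolation=cv2.INTER_CUBIC))
def w(p,c): return (p["T"]@np.append(c,1))[:3]
def proj(p,X):
    c=np.linalg.inv(p["T"])@np.append(X,1); f=210/np.tan(np.radians(p["fovy"])/2)
    return np.array([p["cx"]+f*c[0]/-c[2], p["cy"]-f*c[1]/-c[2]])
E
python3 - <<'E'
from h import *
np.set_printoptions(precision=1,suppress=True)
print(arm.read_state())
for n in("top","side"):
    p=snap(n); save(p,f"pics/{n}0.png"); print(n,[k for k in p],p["fovy"],p["cx"],p["cy"],p["T"].tolist())
    for t in["module","spent_column","good_column","tray","clips_left","clips_right","jaws_left","jaws_right","leaf_left_a","tube_rack","buffer_bottle","spanner","lamp_bar"]:
        print(t,[(w(p,d["point"]),round(d["conf"],2)) for d in eyes.look_for(p,t)[:4]])
E
```

```text
pics
{'time': 0.0, 'qpos': array([-1.2,  0.5,  0. ,  1.6, -0. ,  1.1, -0.1]), 'qvel': array([-0., -0., -0., -0.,  0., -0.,  0.]), 'effort': array([  0. , -58.3,   1.5, -27.3,  -0.1,   0. ,   0. ]), 'tcp_pos': array([302.9, 602.6, 221.7]), 'ee_rot': array([ 0.6, -0.4,  0.6,  0.4]), 'contact_force': array([-0.6, -0.2, -0.7]), 'torque': array([-0.,  0., -0.]), 'opening': 1.0013619006877497}
top ['pixels', 'fovy', 'cx', 'cy', 'T', 'shot'] 57.58119651854966 279.2254489350284 206.5647247825099 [[0.028684622442348078, 0.9837330106264716, -0.17733176883773014, 328.8545731726113], [-0.9995282227044179, 0.030176339215475394, 0.005720189586029384, -11.76780402818443], [0.010978362932946488, 0.1770840262568332, 0.9841345046242317, 1228.3666521196842], [0.0, 0.0, 0.0, 1.0]]
module [(array([705.1, -40.7, 244.1]), 0.71)]
spent_column [(array([646.5,  72.1, 249.6]), 0.71)]
good_column [(array([ 664.3, -158.6,  248.5]), 0.87), (array([650.1,  73.1, 246.7]), 0.53)]
tray [(array([ 448. , -416.7,    4.2]), 0.82)]
clips_left [(array([655.2, 109.9, 254.3]), 0.44)]
clips_right [(array([ 672.9, -198.3,  250
[... 889 characters left out ...]
9, -40.3,   2.9]), 0.67), (array([ 672.9, -197.5,  264.6]), 0.34)]
good_column [(array([ 663.5, -168.6,  254. ]), 0.93)]
tray [(array([ 444.9, -413.1,    4.6]), 0.81), (array([ 694.1, -132.1,  201.1]), 0.32)]
clips_left [(array([646.8, 116.2, 249.3]), 0.43)]
clips_right [(array([ 666.7, -116.5,  248.6]), 0.53)]
jaws_left [(array([373. , -44.1,   3.5]), 0.63)]
jaws_right [(array([ 672.3, -201.4,  260.7]), 0.53)]
leaf_left_a [(array([733.5, -82.8, 365. ]), 0.16)]
tube_rack [(array([464. , 374.3,  44.5]), 0.59)]
buffer_bottle [(array([658.8, 355.8, 105.4]), 0.92)]
spanner [(array([375.7, -40.9,   3.7]), 0.81), (array([647.2, 116.1, 246.6]), 0.37)]
lamp_bar [(array([737.1, -88.1, 365.3]), 0.87)]
```

View pics/top0.png

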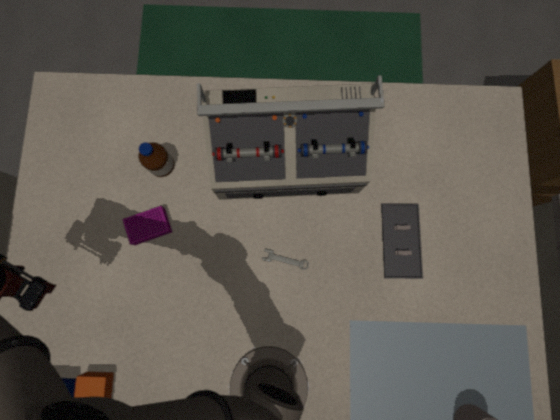

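View pics/side0.png

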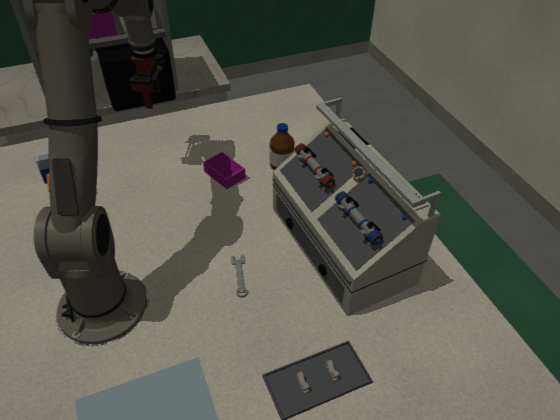

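The red column is in the left station: top view about (248,153), side view about (315,165). The blue column is on the right, at (333,148). The tray is at (402,240) in the top view, and the rack, bottle and spanner are well apart from it.

Rows cannot command a tilt, and the lamp bar rules out a vertical grasp. I'll check how the arm behaves at its reach limit, going up in free space.

```bash
python3 -m creep '[[-50,0,0,0,87.8],[-50,0,0,0,87.8],[-50,0,0,0,87.8],[-50,0,0,0,87.8],[-50,0,0,0,87.8],[-50,0,0,0,87.8],[-50,0,0,0,87.8],[-50,0,0,0,87.8]]'
python3 -c "
from bench import arm;s=arm.read_state();print(s['qpos'],s['ee_rot'],s['tcp_pos'])"
```

```text
time: 2.2
tcp_pos: [300.9, 601.5, 607.4]
ee_rot: [0.603, -0.369, 0.599, 0.376]
contact_force: [1.3, 0.3, -0.5]
opening: 0.994
[-1.33673746  0.42511946  0.27409556  0.81456037 -0.12436755  1.90258232
 -0.01887627] [ 0.60345683 -0.36861791  0.59880725  0.37601937] [300.87376771 601.46012498 607.44043385]
```

```bash
python3 -m creep '[[-50,0,0,0,87.8],[-50,0,0,0,87.8],[-50,0,0,0,87.8],[-50,0,0,0,87.8]]'
python3 -c "
from bench import arm;s=arm.read_state();print(s['qpos'],s['ee_rot'],s['tcp_pos'])"
python3 -m creep '[[0,0,0,0,87.8],[0,0,0,0,87.8]]'
python3 -c "
from bench import arm;s=arm.read_state();print(s['qpos'],s['ee_rot'],s['tcp_pos'])"
```

```text
time: 2.6
tcp_pos: [282.0, 558.5, 702.1]
ee_rot: [0.646, -0.341, 0.555, 0.398]
contact_force: [-0.3, -0.5, 0.0]
opening: 0.998
[-1.46124154  0.30119215  0.43679719  0.79489864 -0.14417754  1.91519875
 -0.00787592] [ 0.64609969 -0.34055194  0.55491693  0.39830486] [282.01012764 558.54004118 702.062392  ]
time: 2.8
tcp_pos: [282.2, 558.9, 701.0]
ee_rot: [0.646, -0.341, 0.556, 0.398]
contact_force: [1.2, 0.7, -0.3]
opening: 1.003
[-1.45986787  0.30206981  0.43515556  0.79591335 -0.14423488  1.91493218
 -0.00783183] [ 0.64554846 -0.34085053  0.55550435  0.39812438] [282.15944148 558.85458418 701.0010693 ]
```

The tool tilts when pushed past its limit and keeps the tilt. Next I'll measure the poses precisely.

```bash
cat > fit.py <<'E'
from h import *
from scipy.optimize import minimize
np.set_printoptions(precision=2,suppress=True)
def hull(pts): return cv2.convexHull(np.array(pts,np.float32)).astype(np.float32)
def maskhull(p,t,near=None):
    ms=eyes.masks_of(p,t)
    m=max(ms[:3],key=lambda d:d["conf"]); r=m["region"].astype(np.uint8)
    n,l,st,_=cv2.connectedComponentsWithStats(r); keep=np.isin(l,[i for i in range(1,n) if st[i,4]>25])
    y,x=np.nonzero(keep); print(t,m["conf"],len(x),x.mean().round(),y.mean().round())
    return hull(np.c_[x,y]+.0)
def iou(a,b):
    i=cv2.intersectConvexConvex(a,b)[0]; return i/(cv2.contourArea(a)+cv2.contourArea(b)-i+1e-9)
def col(v,z):  # x,y,yaw
    x,y,a=v; d=np.array([-np.sin(a),np.cos(a),0]); e=np.array([np.cos(a),np.sin(a),0]); c=np.array([x,y,z])
    P=[c+s*d+17.5*(np.cos(t)*e+np.sin(t)*np.array([0,0,1])) for s in(-88,88) for t in np.linspace(0,6.28,17)]
    return P+[c+s*d+6*(np.cos(t)*e+np.sin(t)*np.array([0,0,1])) for s in(-96,96) for t in np.linspace(0,6.28,7)]
def box(v,lx,ly,h):
    x,y,a=v; d=np.array([-np.sin(a),np.cos(a),0]); e=np.array([np.cos(a),np.sin(a),0]); c=np.array([x,y,0])
    return [c+s*lx/2*e+t*ly/2*d+np.array([0,0,k]) for s in(-1,1) for t in(-1,1) for k in(0,h)]
def fit(ps,ms,f,v0):
    g=lambda v:-sum(iou(hull([proj(p,X) for X in f(np.array(v)*[1,1,.01])]),m) for p,m in zip(ps,ms))
    v0=np.array(v0)*[1,1,100.]; r=minimize(g,v0,method="Nelder-Mead",options=dict(initial_simplex=[v0]+[v0+d for d in np.diag([12,12,6])],maxiter=300))
    return r.x*[1,1,.01],-r.fun/len(ps)
E
python3 - <<'E'
from fit import *
ps=[snap("top"),snap("side")]
for t,f,v in[("spent_column",lambda v:col(v,244.2),[650,66,0.07]),("good_column",lambda v:col(v,244.2),[664,-163,.07]),("tray",lambda v:box(v,120,240,12),[446,-415,0]),]:
    ms=[maskhull(p,t) for p in ps]
    print(t,*fit(ps,ms,f,v)); 
    for i in(0,1): print("  ",*fit(ps[i:i+1],ms[i:i+1],f,v))
E
python3 -m creep '[[30,0,0,0,87.8],[0,0,0,0,87.8]]'
```

```text
spent_column 0.67 586 248.0 152.0
spent_column 0.62 411 314.0 166.0
spent_column [650.6   75.49   0.07] 0.833857620564682
   [653.6   68.72   0.03] 0.8343869351038932
   [648.54  76.29   0.05] 0.8442438825442989
good_column 0.9 702 334.0 148.0
time: 3.3
tcp_pos: [284.0, 563.0, 666.4]
ee_rot: [0.643, -0.343, 0.558, 0.396]
contact_force: [0.1, -0.9, -0.8]
opening: 1.004Traceback (most recent call last):
  File "<stdin>", line 4, in <module>
  File "fit.py", line 7, in maskhull
    m=max(ms[:3],key=lambda d:d["conf"]); r=m["region"].astype(np.uint8)
ValueError: max() iterable argument is empty
```

Run:
```python
import cv2,numpy as np
a=cv2.imread('pics/top0.png')[125:180,205:380]; b=cv2.imread('pics/side0.png')[135:250,285:390]; c=cv2.imread('pics/top0.png')[195:285,370:430]
r=lambda i,w,h:cv2.resize(i,(w,h),interpolation=cv2.INTER_CUBIC)
o=np.zeros((600,800,3),np.uint8)
o[:220,:700]=r(a,700,220); o[225:225+345,:315]=r(b,315,345); o[225:585,330:570]=r(c,240,360)
d=cv2.imread('pics/side0.png')[340:415,255:380]; o[225:350,580:788]=r(d,208,125)
cv2.imwrite('pics/crop1.png',o)
```

```text
(no output)
```

View pics/crop1.png

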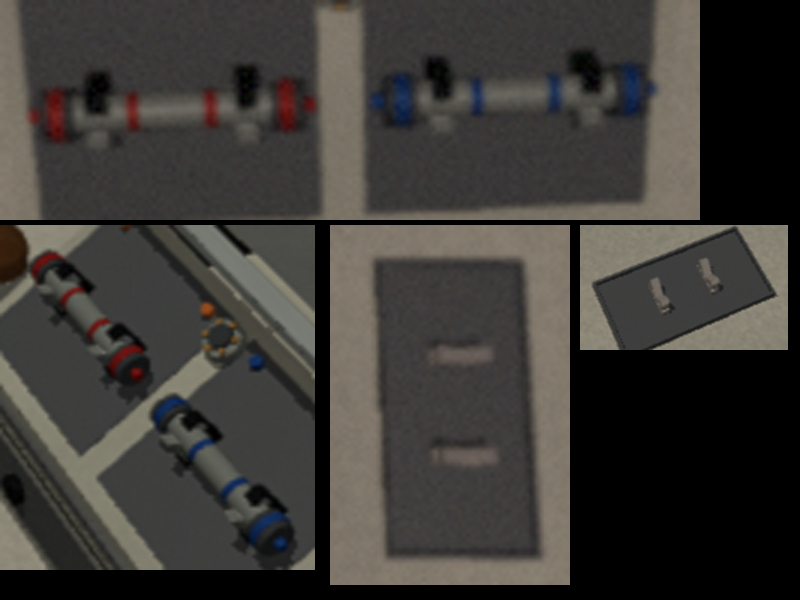

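Run:
```python
from fit import *
from scipy.optimize import least_squares
T,S=snap("top"),snap("side")
obs=[(T,115+92,(213.25,154.25)),(T,115-92,(282.75,151)),(T,-115+92,(299.25,150.25)),(T,-115-92,(367.75,147)),(S,115-94,(330.7,184.7)),(S,-115-94,(378.3,240.7))]
def res(v,o=obs):
    x,y,a,dz=v; r=[]
    for p,s,px in o:
        X=np.array([x-45*np.cos(a)-s*np.sin(a),y-45*np.sin(a)+s*np.cos(a),244.2+dz]); r+=list(proj(p,X)-np.array(px))
    return np.array(r)
for o in(obs,obs[:4]):
    for fz in(0,1):
        f=(lambda v:res(np.append(v[:3],v[3]*fz),o)); s=least_squares(f,[690,-50,.07,0],x_scale=[1,1,.01,1]); print(s.x,s.fun.reshape(-1,2).tolist())
# tray: corners of top rim from crop, px
c=lambda u,v:(370+(u-330)/4,195+(v-225)/4)
d=lambda u,v:(255+(u-580)*125/208,340+(v-225)*75/125)
tray=[(T,(60,120),c(374,260)),(T,(60,-120),c(523,260)),(T,(-60,-120),c(540,557)),(T,(-60,120),c(386,557))]
# top image: right = -y, up = +x ; tray long side along image vertical => world x!
for p,o in((T,tray),):
    for q in o:
        ray=np.array([(q[2][0]-p["cx"]),-(q[2][1]-p["cy"]),-210/np.tan(np.radians(p["fovy"])/2)]); r=p["T"][:3,:3]@ray; C=p["T"][:3,3]; print(C+r*(12-C[2])/r[2])
def ray(p,px,z):
    r=p["T"][:3,:3]@np.array([px[0]-p["cx"],-(px[1]-p["cy"]),-210/np.tan(np.radians(p["fovy"])/2)]); C=p["T"][:3,3]; return C+r*(z-C[2])/r[2]
for q in((735,228),(775,296),(594,284)): print("side",ray(S,d(*q),12))
for q in((429,345),(492,345),(432,447),(496,447)): print("Vtop",ray(T,c(*q),35))
```

```text
[704.64 -39.63   0.08   0.  ] [[0.04259292689647509, -0.026725038084890684], [-0.8501214473423033, 0.05135483363557114], [-0.27493556350833614, 0.011917891114876511], [-0.7782775273579432, 0.11822890366400429], [0.12046105574069088, 0.5092697957412042], [0.6466475820166693, 1.463595596884801]]
[702.84 -40.58   0.08   5.23] [[0.03321604592761673, -0.04142816085669665], [-0.4919469946390791, 0.07394723265031189], [0.17486605421794366, 0.04378569881930616], [0.036993654245577545, 0.18700623005025818], [-0.16486359203037182, -0.5518496883569242], [0.44926399915533466, 0.5241226688523568]]
[704.76 -40.85   0.08   0.  ] [[0.5127606178681674, -0.008193873554887432], [-0.3844800152769494, 0.02528953805668266], [0.1891220256314341, -0.025225261857627856], [-0.32233522997125874, 0.037056378472954066]]
[703.15 -40.69   0.08   4.87] [[0.130800696505446, 0.007655942711465968], [-0.4240170267804615, 0.020519999336102046], [0.2343738040685821, -0.03510617866280086], [0.05884426403423504, 0.006901734952663219]]
[ 567.46 -349.03   12.  ]
[ 571.19 -470.48   12.  ]
[ 333.89 -475.34   12.  ]
[ 330.42 -354.06   12.  ]
side [ 566.6 -354.    12. ]
side [ 569.39 -474.46   12.  ]
side [ 332.07 -359.53   12.  ]
Vtop [ 495.97 -384.9    35.  ]
Vtop [ 497.47 -434.78   35.  ]
Vtop [ 415.82 -385.24   35.  ]
Vtop [ 417.29 -435.32   35.  ]
```

```bash
cat > k.py <<'E'
import sys; from h import *
from scipy.spatial.transform import Rotation as R
np.set_printoptions(precision=3,suppress=True)
def st():
    s=arm.read_state(); q=s["ee_rot"]; M=R.from_quat([q[1],q[2],q[3],q[0]]).as_matrix(); return s,M
def info(target=None,yaz=None):
    s,M=st(); x=M[:,0]
    print("t",round(s["time"],2),"tcp",s["tcp_pos"],"grasp",s["tcp_pos"]-19*x,"q",s["qpos"])
    print("x",x,"tilt",np.degrees(np.arccos(-x[2])).round(1),"az",np.degrees(np.arctan2(x[1],x[0])).round(1),"y",M[:,1],"z",M[:,2],"F",s["contact_force"],"M",s["torque"],"op",round(s["opening"]*88,1))
    if yaz is not None: # turn so tool y is closest to horizontal azimuth yaz (deg), mod 180
        d=np.array([np.cos(np.radians(yaz)),np.sin(np.radians(yaz)),0]); a=np.arctan2(d@M[:,2],d@M[:,1]); a=(a+np.pi/2)%np.pi-np.pi/2
        print("turn",a.round(3))
    if target is not None: print("shift",(M.T@(np.array(target)-s["tcp_pos"])).round(1))
if __name__=="__main__":
    a=[float(v) for v in sys.argv[1:]]; info(a[:3] if len(a)>2 else None,a[-1] if len(a) in(1,4) else None)
E
python3 k.py 590 -104 560 94.6
```

```text
t 3.4 tcp [283.899 563.055 671.054] grasp [282.661 560.517 689.843] q [-1.478  0.279  0.43   0.896 -0.126  1.839 -0.011]
x [ 0.065  0.134 -0.989] tilt 8.5 az 64.0 y [-0.893  0.45   0.002] z [0.446 0.883 0.149] F [-0.71  -0.288  0.699] M [-0.143  0.091  0.036] op 88.0
turn 1.018
shift [  40.7 -574.  -468.9]
```

```bash
python3 -m creep '[[10,-38,-31,0,60],[10,-38,-31,0,60],[10,-38,-31,0,60],[5,-38,-31,0,60],[0,-38,-31,0,60],[0,-38,-31,0,60],[0,-38,-31,0,60],[0,-38,-31,0,60]]' >/dev/null
python3 k.py 590 -104 580 94.6
```

```text
t 4.2 tcp [448.263 209.717 601.188] grasp [446.958 207.098 619.961] q [-1.213 -0.073  0.659  1.4   -0.037  1.668  0.545]
x [ 0.069  0.138 -0.988] tilt 8.9 az 63.5 y [-0.892  0.451  0.001] z [0.446 0.882 0.154] F [ 1.091  0.12  -0.8  ] M [-0.099  0.013  0.021] op 59.9
turn 1.017
shift [ -12.6 -268.1 -216.6]
```

```bash
python3 -m creep '[[-2,-38,-31,0,60],[-2,-38,-31,0,60],[-2,-38,-31,0,60],[-2,-38,-31,0,60],[-2,-38,-31,0,60],[-2,-38,-31,0,60],[0,-38,-31,0,60],[0,0,0,0.14,60]]' >/dev/null
python3 -m creep '[[0,0,0,0.145,60],[0,0,0,0.145,60],[0,0,0,0.145,60],[0,0,0,0.145,60],[0,0,0,0.145,60],[0,0,0,0.14,60]]' >/dev/null
python3 k.py 590 -104 580 94.6
```

```text
t 5.6 tcp [ 587.765 -100.72   579.557] grasp [ 586.472 -103.26   598.342] q [-0.671  0.404  1.321  1.201 -0.558  1.82   0.582]
x [ 0.068  0.134 -0.989] tilt 8.6 az 63.0 y [-0.098  0.987  0.127] z [0.993 0.088 0.08 ] F [ 0.503  0.558 -1.57 ] M [-0.204  0.131  0.067] op 60.0
turn 0.009
shift [-0.7 -3.4  2. ]
```

```bash
python3 -m creep '[[-50,0,0,0,60],[-50,0,0,0,60],[-50,0,0,0,60]]' >/dev/null; python3 k.py
python3 -m creep '[[-50,0,0,0,60],[-50,0,0,0,60],[-50,0,0,0,60]]' >/dev/null; python3 k.py 94.6
```

```text
t 5.9 tcp [ 593.128 -119.65   614.499] grasp [ 592.905 -122.487  633.285] q [-0.294  0.343  0.777  1.007 -0.403  1.916  0.422]
x [ 0.012  0.149 -0.989] tilt 8.6 az 85.5 y [-0.095  0.984  0.148] z [0.995 0.093 0.026] F [ 0.549 -1.002 -0.708] M [-0.292  0.057  0.032] op 60.2
t 6.2 tcp [ 592.198 -127.494  623.703] grasp [ 592.011 -130.441  642.472] q [ 0.124  0.308  0.114  0.939 -0.2    1.916  0.26 ]
x [ 0.01   0.155 -0.988] tilt 8.9 az 86.4 y [-0.094  0.984  0.154] z [0.996 0.091 0.024] F [ 0.901 -0.309 -0.665] M [-0.247 -0.028 -0.056] op 60.0
turn 0.011
```

```bash
python3 -m creep '[[-50,0,0,0,60],[-50,0,0,0,60],[-50,0,0,0,60],[-50,0,0,0,60]]' >/dev/null; python3 k.py
python3 -m creep '[[-50,0,0,0,60],[-50,0,0,0,60],[-50,0,0,0,60],[-50,0,0,0,60]]' >/dev/null; python3 k.py 94.6
```

```text
t 6.6 tcp [ 555.318 -137.398  709.403] grasp [ 552.165 -139.917  727.969] q [ 0.306  0.208 -0.108  0.877 -0.15   1.916  0.22 ]
x [ 0.166  0.133 -0.977] tilt 12.3 az 38.6 y [-0.089  0.989  0.119] z [0.982 0.067 0.176] F [-1.218 -0.627 -0.15 ] M [-0.228  0.191 -0.041] op 60.1
t 7.0 tcp [ 502.873 -141.985  788.437] grasp [ 496.944 -144.044  806.371] q [ 0.481  0.106 -0.252  0.833 -0.162  1.916  0.226]
x [ 0.312  0.108 -0.944] tilt 19.3 az 19.2 y [-0.083  0.993  0.087] z [0.946 0.051 0.319] F [-0.345  0.583  1.075] M [-0.197  0.352  0.015] op 60.0
turn -0.025
```

```bash
python3 -m creep '[[-50,0,0,0,60],[-50,0,0,0,60],[-50,0,0,0,60],[-50,0,0,0,60]]' >/dev/null; python3 k.py
python3 -m creep '[[-50,0,0,0,60],[-50,0,0,0,60],[-50,0,0,0,60],[-50,0,0,0,60]]' >/dev/null; python3 k.py 94.6
```

```text
t 7.4 tcp [ 436.409 -145.305  860.295] grasp [ 427.845 -146.759  877.193] q [ 0.593 -0.008 -0.234  0.806 -0.249  1.916  0.276]
x [ 0.451  0.077 -0.889] tilt 27.2 az 9.6 y [-0.065  0.996  0.053] z [0.89  0.034 0.454] F [ 0.88   0.199 -0.017] M [-0.052  0.392  0.027] op 60.3
t 7.8 tcp [ 396.531 -134.035  895.657] grasp [ 386.745 -134.961  911.917] q [-0.013 -0.117  0.27   0.821 -0.16   1.915  0.224]
x [ 0.515  0.049 -0.856] tilt 31.2 az 5.4 y [-0.061  0.998  0.02 ] z [0.855 0.042 0.517] F [1.106 0.726 0.51 ] M [0.001 0.514 0.03 ] op 60.0
turn -0.027
```

```bash
python3 -m creep '[[0,0,0,-0.026,60]]' >/dev/null; python3 k.py 591.5 65.2 342 94.6
```

```text
t 7.9 tcp [ 391.877 -134.569  900.746] grasp [ 381.907 -135.456  916.896] q [-0.013 -0.124  0.27   0.815 -0.16   1.916  0.251]
x [ 0.525  0.047 -0.85 ] tilt 31.8 az 5.1 y [-0.083  0.997  0.004] z [0.847 0.068 0.527] F [-1.29  -0.412  0.435] M [-0.113  0.576 -0.005] op 59.8
turn 0.0
shift [ 589.   180.5 -111.5]
```

```bash
python3 -m creep '[[45,14,-9,0,60],[45,14,-9,0,60],[45,14,-9,0,60],[45,14,-9,0,60],[45,14,-9,0,60],[45,14,-9,0,60],[45,14,-9,0,60]]' >/dev/null;  python3 k.py 591.5 65.2 342 94.6
```

```text
t 8.6 tcp [497.075 -25.779 592.229] grasp [487.286 -26.672 608.489] q [-0.034 -0.271 -0.021  1.693 -0.026  1.177  0.028]
x [ 0.515  0.047 -0.856] tilt 31.2 az 5.2 y [-0.082  0.997  0.005] z [0.853 0.067 0.517] F [ 0.861 -0.06   0.827] M [-0.061  0.453 -0.054] op 59.9
turn -0.001
shift [267.1  81.6 -42.8]
```

```bash
python3 -m creep '[[40,14,-7,0,60],[45,14,-7,0,60],[45,14,-7,0,60],[45,14,-7,0,60],[45,14,-7,0,60],[45,12,-7,0,60],[0,0,0,0,60]]' >/dev/null;  python3 k.py 591.5 65.2 342 94.6
python3 - <<'E'
from fit import *
T,S=snap("top"),snap("side")
a=T["pixels"][95:215,185:325,::-1]; b=S["pixels"][100:240,250:400,::-1]
r=lambda i,s:cv2.resize(i,None,fx=s,fy=s,interpolation=cv2.INTER_CUBIC)
o=np.zeros((600,800,3),np.uint8); A=r(a,2.8); B=r(b,2.7); o[:A.shape[0],:A.shape[1]]=A; o[:B.shape[0],393:393+B.shape[1]]=B; cv2.imwrite("pics/app.png",o)
E
```

```text
t 9.3 tcp [588.853  65.921 338.513] grasp [579.258  65.04  354.889] q [-0.072 -0.007 -0.193  2.018  0.151  0.611 -0.283]
x [ 0.505  0.046 -0.862] tilt 30.5 az 5.2 y [-0.084  0.996  0.004] z [0.859 0.07  0.507] F [-0.597  0.087 -0.588] M [-0.103  0.562  0.006] op 60.3
turn 0.001
shift [-1.7 -0.9  4. ]
```

View pics/app.png

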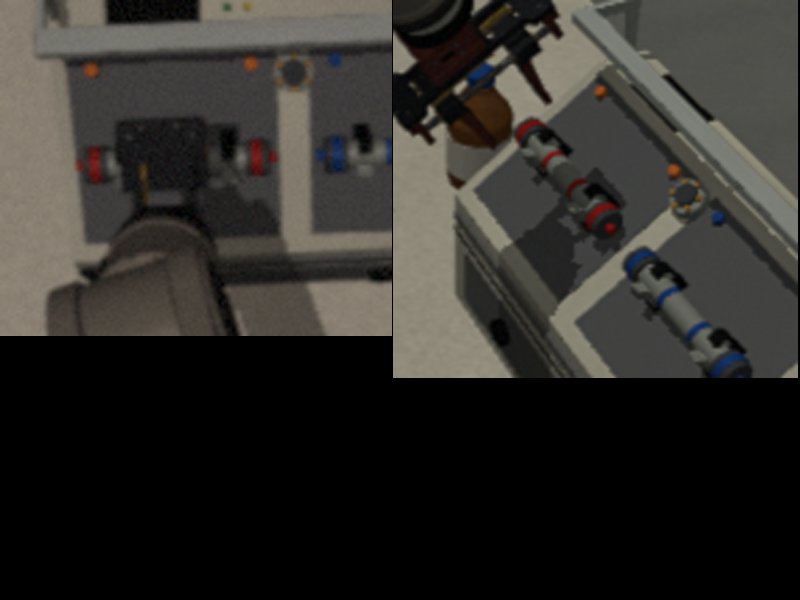

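```bash
python3 -m creep '[[35,0,2,0,60],[35,0,2,0,60],[28,0,1,0,60],[0,0,0,0,60]]' >/dev/null;  python3 k.py 658.3 71.5 230.4 94.6
python3 - <<'E'
from fit import *
S=snap("side")
save(S,"pics/app2.png",(270,110,370,210),6)
E
```

```text
t 9.8 tcp [646.578  68.835 264.274] grasp [636.809  67.977 280.547] q [-0.089  0.166 -0.171  2.012  0.265  0.442 -0.382]
x [ 0.514  0.045 -0.857] tilt 31.1 az 5.0 y [-0.08   0.997  0.005] z [0.854 0.066 0.516] F [ 0.023 -0.032  0.678] M [-0.13   0.617 -0.019] op 60.0
turn -0.002
shift [35.2  1.6 -7.3]
```

View pics/app2.png

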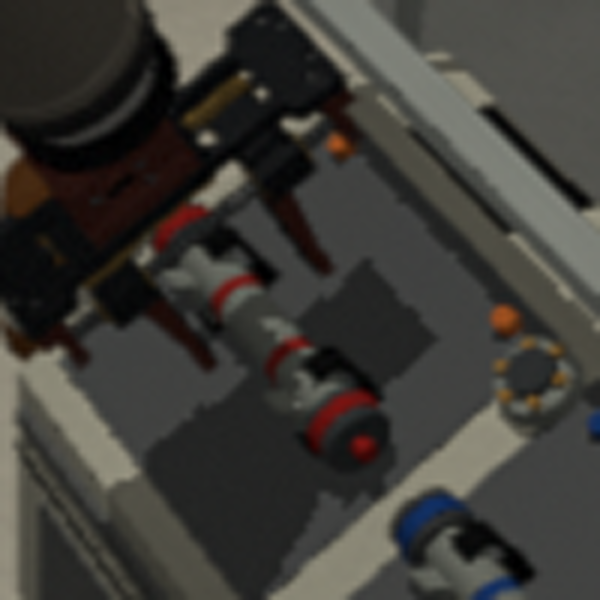

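```bash
python3 -m creep '[[15,0,-3,0,60],[12,0,-3,0,60],[0,0,0,0,60]]' >/dev/null;  python3 k.py 658.3 71.5 230.4 94.6;python3 k.py 658.3 71.5 230.4 | tail -1
python3 - <<'E'
from fit import *
S=snap("side"); s=arm.read_state(); print(proj(S,s["tcp_pos"]),proj(S,[650.2,70.8,244.2]))
save(S,"pics/app3.png",(270,110,370,210),6)
E
```

```text
t 10.15 tcp [654.248  70.838 237.64 ] grasp [644.481  69.961 253.914] q [-0.108  0.211 -0.154  2.026  0.308  0.386 -0.424]
x [ 0.514  0.046 -0.857] tilt 31.1 az 5.1 y [-0.082  0.997  0.005] z [0.854 0.068 0.516] F [-0.35   0.584  0.106] M [-0.145  0.524  0.033] op 60.4
turn -0.001
shift [ 8.3  0.3 -0.2]
shift [ 8.3  0.3 -0.2]
[315.08 166.53] [313.9  165.35]
```

View pics/app3.png

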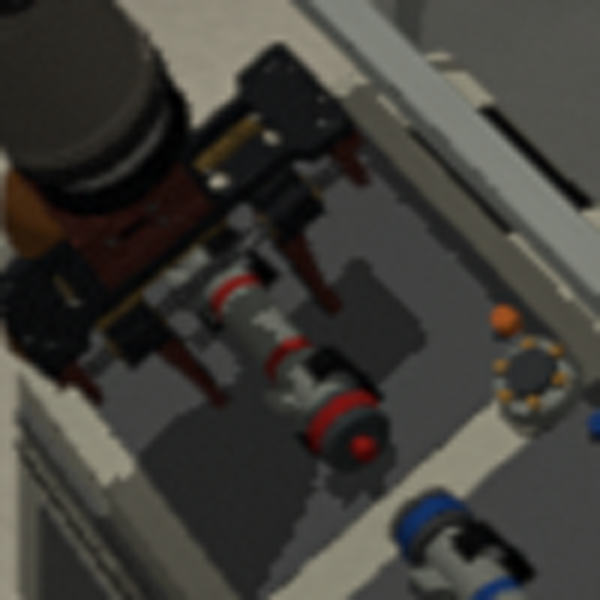

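```bash
python3 -m creep '[[5,0,0,0,60],[3,0,0,0,60],[0,0,0,0,60]]' >/dev/null;  python3 k.py 658.3 71.5 230.4 94.6
python3 -m creep '[[0,0,0,0,34],[0,0,0,0,34]]' >/dev/null;  python3 k.py
python3 -m creep '[[0,0,0,0,22],[0,0,0,0,22],[0,0,0,0,22]]' >/dev/null;  python3 k.py
```

```text
t 10.5 tcp [659.028  71.638 231.748] grasp [649.239  70.749 248.007] q [-0.113  0.225 -0.148  2.023  0.318  0.373 -0.433]
x [ 0.515  0.047 -0.856] tilt 31.2 az 5.2 y [-0.082  0.997  0.005] z [0.853 0.068 0.517] F [ 1.194 -0.154 -0.249] M [-0.13   0.52   0.042] op 60.2
turn -0.001
shift [ 0.8 -0.1 -1.3]
t 10.7 tcp [659.051  71.61  232.197] grasp [649.252  70.72  248.451] q [-0.113  0.225 -0.148  2.023  0.318  0.374 -0.433]
x [ 0.516  0.047 -0.855] tilt 31.2 az 5.2 y [-0.082  0.997  0.005] z [0.853 0.067 0.518] F [ 0.61  -0.145 -0.225] M [-0.069  0.584 -0.001] op 47.6
t 11.0 tcp [660.06   71.739 233.006] grasp [650.223  70.838 249.236] q [-0.112  0.225 -0.148  2.022  0.318  0.372 -0.433]
x [ 0.518  0.047 -0.854] tilt 31.3 az 5.2 y [-0.082  0.997  0.006] z [0.852 0.067 0.52 ] F [ 7.532 -0.222 -4.136] M [-0.155 -0.484 -0.045] op 24.6
```

```bash
python3 -m creep '[[0,0,-2,0,20],[0,0,-2,0,20]]' >/dev/null;  python3 k.py
python3 -m creep '[[0,0,-2,0,20],[0,0,-2,0,20],[0,0,-2,0,20],[0,0,0,0,20]]' >/dev/null;  python3 k.py
```

```text
t 11.2 tcp [658.21   71.567 232.073] grasp [648.321  70.653 248.271] q [-0.115  0.222 -0.145  2.03   0.323  0.364 -0.439]
x [ 0.52   0.048 -0.853] tilt 31.5 az 5.3 y [-0.082  0.997  0.006] z [0.85  0.067 0.523] F [10.153 -0.038 -1.127] M [-0.056 -1.197 -0.08 ] op 24.4
t 11.6 tcp [655.25   71.361 230.328] grasp [645.293  70.426 246.482] q [-0.119  0.218 -0.141  2.041  0.33   0.352 -0.448]
x [ 0.524  0.049 -0.85 ] tilt 31.8 az 5.4 y [-0.082  0.997  0.007] z [0.848 0.066 0.526] F [17.898  0.938 -4.905] M [-0.15  -2.335 -0.149] op 24.7
```

```bash
python3 -m creep '[[1,0,-2,0,20],[1,0,-2,0,20],[0,0,0,0,20]]' >/dev/null;  python3 k.py
python3 -m creep '[[1,0,-2,0,20],[0,0,-2,0,20],[0,0,0,0,20]]' >/dev/null;  python3 k.py
python3 - <<'E'
from fit import *
S=snap("side"); T=snap("top"); save(S,"pics/roll.png",(270,110,370,210),6)
print([(w(S,d["point"]),d["conf"]) for d in eyes.look_for(S,"spent_column")])
E
```

```text
t 11.9 tcp [654.145  71.335 228.991] grasp [644.124  70.392 245.105] q [-0.124  0.217 -0.137  2.048  0.338  0.342 -0.457]
x [ 0.527  0.05  -0.848] tilt 32.0 az 5.4 y [-0.082  0.997  0.007] z [0.846 0.066 0.53 ] F [11.657 -0.896  6.474] M [-0.276 -2.32  -0.244] op 24.4
t 12.2 tcp [653.21   71.322 228.011] grasp [643.115  70.359 244.079] q [-0.128  0.216 -0.133  2.055  0.344  0.332 -0.465]
x [ 0.531  0.051 -0.846] tilt 32.3 az 5.4 y [-0.082  0.997  0.008] z [0.843 0.065 0.534] F [15.359 -1.283  7.356] M [-0.3   -3.279 -0.381] op 24.7
[(array([640.48,  28.12, 243.19]), 0.92)]
```

View pics/roll.png

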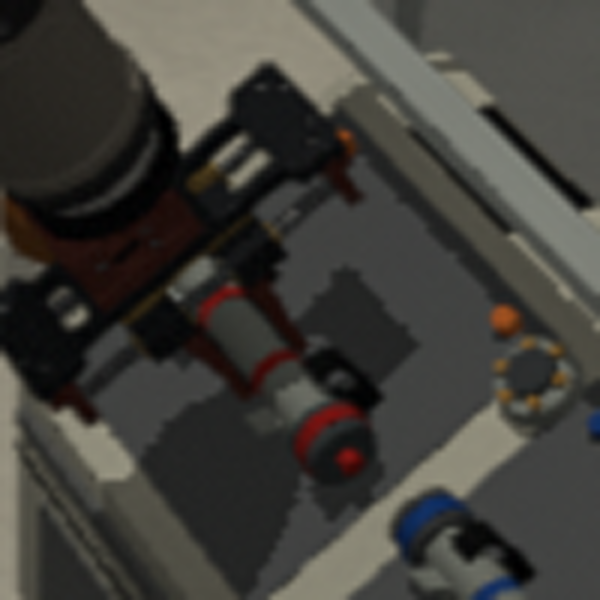

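```bash
python3 -m creep '[[0,0,-2,0,20],[0.5,0,-2,0,20],[0,0,0,0,20]]' >/dev/null;  python3 k.py
python3 -m creep '[[0.5,0,-2,0,20],[0,0,0,0,20]]' >/dev/null;  python3 k.py
```

```text
t 12.65 tcp [652.35   71.27  227.269] grasp [642.179  70.287 243.288] q [-0.132  0.214 -0.128  2.062  0.351  0.323 -0.472]
x [ 0.535  0.052 -0.843] tilt 32.5 az 5.5 y [-0.082  0.997  0.009] z [0.841 0.064 0.538] F [22.424 -1.548  5.614] M [-0.367 -4.5   -0.428] op 24.3
t 12.85 tcp [651.994  71.253 226.858] grasp [641.785  70.26  242.851] q [-0.134  0.213 -0.126  2.065  0.354  0.318 -0.476]
x [ 0.537  0.052 -0.842] tilt 32.7 az 5.6 y [-0.082  0.997  0.009] z [0.839 0.064 0.54 ] F [26.103 -2.507  7.53 ] M [-0.342 -5.04  -0.467] op 24.5
```

```bash
python3 -m creep '[[0,0,-2,0,20],[-1,0,-1,0,20],[0,0,0,0,20]]' >/dev/null;  python3 k.py
python3 -m creep '[[-2,0,-0.5,0,20],[-2,0,-0.5,0,20]]' >/dev/null;  python3 k.py
```

```text
t 13.15 tcp [649.937  71.185 226.862] grasp [639.697  70.18  242.834] q [-0.136  0.21  -0.125  2.071  0.357  0.313 -0.48 ]
x [ 0.539  0.053 -0.841] tilt 32.8 az 5.6 y [-0.082  0.997  0.01 ] z [0.838 0.064 0.541] F [28.495 -1.801  5.607] M [-0.364 -5.66  -0.544] op 24.5
t 13.35 tcp [647.067  70.99  229.594] grasp [636.83   69.983 245.568] q [-0.133  0.201 -0.128  2.074  0.352  0.319 -0.476]
x [ 0.539  0.053 -0.841] tilt 32.8 az 5.6 y [-0.082  0.997  0.01 ] z [0.838 0.064 0.541] F [29.892 -1.385  3.726] M [-0.291 -5.746 -0.584] op 24.2
```

```bash
python3 -m creep '[[-3,0,0,0,20],[-3,0,0,0,20],[0,0,0,0,20]]' >/dev/null;  python3 k.py
python3 -m creep '[[-4,0,0,0,20],[-4,0,0,0,20],[0,0,0,0,20]]' >/dev/null;  python3 k.py
```

```text
t 13.65 tcp [642.259  70.892 233.489] grasp [632.075  69.894 249.498] q [-0.128  0.19  -0.135  2.077  0.342  0.331 -0.467]
x [ 0.536  0.053 -0.843] tilt 32.6 az 5.6 y [-0.083  0.997  0.01 ] z [0.84  0.064 0.538] F [25.298 -1.044  5.414] M [-0.158 -4.907 -0.382] op 24.4
t 13.95 tcp [635.752  70.721 238.95 ] grasp [625.641  69.737 255.005] q [-0.122  0.173 -0.144  2.081  0.328  0.348 -0.454]
x [ 0.532  0.052 -0.845] tilt 32.3 az 5.6 y [-0.083  0.997  0.009] z [0.843 0.065 0.535] F [13.064  0.241  8.847] M [ 0.033 -3.227 -0.176] op 24.8
```

```bash
python3 -m creep '[[-6,0,0,0,20],[-8,0,0,0,20],[-10,0,0,0,20],[-15,0,0,0,20],[-20,0,0,0,20],[-20,0,0,0,20],[-20,0,0,0,20],[0,0,0,0,20]]' >/dev/null;  python3 k.py 4
python3 - <<'E'
from fit import *
S=snap("side"); save(S,"pics/out.png",(230,80,390,250),3.5)
E
```

```text
t 14.75 tcp [574.851  64.125 316.11 ] grasp [565.054  63.241 332.365] q [-0.082 -0.018 -0.189  2.086  0.175  0.543 -0.317]
x [ 0.516  0.047 -0.856] tilt 31.2 az 5.2 y [-0.082  0.997  0.005] z [0.853 0.067 0.518] F [ 0.458 -0.039 -5.245] M [-0.179  0.985  0.003] op 24.2
turn -1.557
```

View pics/out.png

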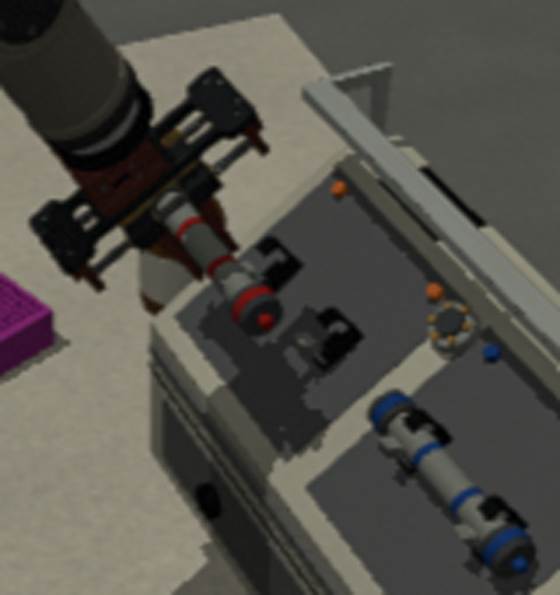

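```bash
python3 -m creep '[[4,0,-25,0,20],[6,-1,-46,0,20],[6,-1,-46,0,20],[6,-1,-46,0,20],[4,0,-22,0,20],[0,0,0,0,20]]' >/dev/null;  python3 k.py 330 40 170
```

```text
t 15.4 tcp [450.68   49.798 212.598] grasp [440.966  48.943 228.905] q [ 0.268 -0.102 -0.559  2.424  0.201  0.282 -0.403]
x [ 0.511  0.045 -0.858] tilt 30.9 az 5.0 y [-0.08   0.997  0.005] z [0.856 0.066 0.513] F [ 0.253 -1.12  -4.92 ] M [-0.284  1.032 -0.061] op 24.0
shift [ -25.6   -0.4 -125.8]
```

```bash
python3 -m creep '[[-25,0,-42,0,20],[-25,0,-42,0,20],[-25,0,-42,0,20]]' >/dev/null;  python3 k.py 
python3 -m creep '[[-25,0,-42,0,20],[-25,0,-42,0,20],[-25,0,-42,0,20]]' >/dev/null;  python3 k.py
```

```text
t 15.7 tcp [400.228  36.563 240.059] grasp [391.027  35.922 256.67 ] q [ 0.692 -0.313 -0.813  2.432 -0.435  0.449  0.256]
x [ 0.484  0.034 -0.874] tilt 29.0 az 4.0 y [-0.064  0.998  0.003] z [0.873 0.054 0.485] F [-0.725 -1.841 -4.205] M [-0.373  1.16  -0.101] op 24.2
t 16.0 tcp [372.677  38.214 254.62 ] grasp [364.306  37.695 271.669] q [ 0.185 -0.335 -0.434  2.434 -0.097  0.565 -0.13 ]
x [ 0.441  0.027 -0.897] tilt 26.2 az 3.6 y [-0.06   0.998  0.001] z [0.896 0.053 0.441] F [ 0.278  0.2   -4.61 ] M [-0.1    0.936  0.037] op 24.5
```

```bash
python3 -m creep '[[0,0,-50,0,20],[0,0,-50,0,20],[0,0,-50,0,20],[0,0,-50,0,20]]' >/dev/null;  python3 k.py 
python3 -m creep '[[-10,0,-48,0,20],[-10,0,-48,0,20],[-10,0,-48,0,20],[-10,0,-48,0,20]]' >/dev/null;  python3 k.py
```

```text
t 16.4 tcp [327.91   55.446 230.623] grasp [321.915  55.311 248.651] q [ 0.298 -0.335 -0.597  2.434 -0.157  0.682 -0.132]
x [ 0.316  0.007 -0.949] tilt 18.4 az 1.3 y [-0.061  0.998 -0.013] z [0.947 0.061 0.315] F [-0.268  0.257 -4.339] M [-0.075  0.69  -0.016] op 24.6
t 16.8 tcp [265.914  98.086 225.03 ] grasp [262.04   98.888 243.614] q [-0.107 -0.335 -0.506  2.433 -0.013  0.857 -0.54 ]
x [ 0.204 -0.042 -0.978] tilt 12.0 az -11.7 y [-0.047  0.997 -0.053] z [0.978 0.057 0.201] F [-0.642  0.745 -3.57 ] M [ 0.103  0.462 -0.027] op 24.1
```

```bash
python3 -m creep '[[0,-25,-42,0,20],[0,-25,-42,0,20],[0,-25,-42,0,20],[0,-25,-42,0,20]]' >/dev/null;  python3 k.py 91.2
```

```text
t 17.2 tcp [238.184  52.8   219.145] grasp [236.615  54.704 237.984] q [ 0.067 -0.335 -0.54   2.433 -0.053  0.968 -0.375]
x [ 0.083 -0.1   -0.992] tilt 7.5 az -50.5 y [-0.042  0.994 -0.104] z [0.996 0.05  0.078] F [ 0.036 -0.197 -4.249] M [ 0.132  0.213 -0.015] op 24.7
turn 0.03
```

```bash
python3 -m creep '[[0,5,-45,0,20],[0,5,-45,0,20],[0,5,-45,0,20]]' >/dev/null;  python3 k.py 91.2
```

```text
t 17.5 tcp [170.787 110.303 223.146] grasp [170.376 112.976 241.953] q [-0.415 -0.335 -0.462  2.432 -0.042  1.104 -0.792]
x [ 0.022 -0.141 -0.99 ] tilt 8.2 az -81.3 y [-0.033  0.989 -0.141] z [0.999 0.036 0.017] F [-0.191  0.864 -4.45 ] M [ 0.362  0.085 -0.025] op 24.3
turn 0.015
```

```bash
python3 -m creep '[[0,0,40,0,20],[0,-20,45,0,20],[0,-20,45,0,20],[0,-20,45,0,20],[0,-20,45,0,20],[0,-20,45,0,20],[0,0,0,0,20]]' >/dev/null;  python3 k.py 440 -250 230 1.2
```

```text
t 18.2 tcp [445.322  18.852 241.235] grasp [444.84   21.595 260.029] q [-0.193  0.078 -0.106  2.06   0.18   1.03  -0.36 ]
x [ 0.025 -0.144 -0.989] tilt 8.4 az -80.0 y [-0.032  0.989 -0.145] z [0.999 0.036 0.02 ] F [-1.091  1.399 -5.016] M [ 0.247  0.236 -0.036] op 24.6
turn -1.559
shift [  49.8 -264.1  -15.2]
```

```bash
python3 -m creep '[[7,-44,-2,0,20],[7,-44,-2,0,20],[7,-44,-2,0,20],[7,-44,-2,0,20],[7,-44,-2,0,20],[7,-44,-2,0,20],[0,0,0,-0.14,20],[0,0,0,-0.14,20]]' >/dev/null;  python3 k.py 1.2
python3 -m creep '[[0,0,0,-0.14,20],[0,0,0,-0.14,20],[0,0,0,-0.14,20],[0,0,0,-0.14,20],[0,0,0,-0.14,20],[0,0,0,-0.14,20],[0,0,0,-0.14,20],[0,0,0,-0.14,20]]' >/dev/null;  python3 k.py 450 -414 160 1.2
```

```text
t 19.0 tcp [ 437.885 -248.32   236.736] grasp [ 437.503 -245.559  255.53 ] q [0.177 0.131 0.137 2.013 0.142 0.938 0.554]
x [ 0.02  -0.145 -0.989] tilt 8.4 az -82.1 y [-0.315  0.938 -0.144] z [ 0.949  0.315 -0.027] F [ 0.066  0.623 -4.55 ] M [0.277 0.036 0.014] op 24.4
turn -1.271
t 19.8 tcp [ 438.437 -246.572  236.788] grasp [ 438.04  -243.819  255.583] q [0.265 0.133 0.037 2.009 0.158 0.942 1.658]
x [ 0.021 -0.145 -0.989] tilt 8.4 az -81.8 y [-0.992  0.122 -0.039] z [ 0.126  0.982 -0.141] F [-0.163 -0.137 -4.223] M [0.284 0.02  0.03 ] op 24.5
turn -0.147
shift [ 100.5  -28.9 -152.1]
```

```bash
python3 -m creep '[[0,0,0,-0.145,20],[20,0,-42,0,20],[20,0,-42,0,20],[20,0,-42,0,20],[15,0,-26,0,20],[0,0,0,0,20]]' >/dev/null;  python3 k.py 1.2
python3 - <<'E'
from fit import *
S=snap("side"); T=snap("top")
a=T["pixels"][170:300,340:460,::-1]; b=S["pixels"][290:420,230:400,::-1]
r=lambda i,s:cv2.resize(i,None,fx=s,fy=s,interpolation=cv2.INTER_CUBIC)
o=np.zeros((390,800,3),np.uint8); A=r(a,3); B=r(b,2.5); o[:A.shape[0],:A.shape[1]]=A; o[:B.shape[0],365:365+B.shape[1]]=B; cv2.imwrite("pics/tray1.png",o)
E
```

```text
t 20.4 tcp [ 439.41  -412.175  182.669] grasp [ 439.103 -409.388  201.461] q [0.491 0.345 0.119 1.872 0.097 0.832 2.119]
x [ 0.016 -0.147 -0.989] tilt 8.5 az -83.7 y [-1.    -0.01  -0.015] z [-0.008  0.989 -0.147] F [-1.754  0.876 -5.557] M [ 0.288  0.083 -0.029] op 24.3
turn -0.013
```

View pics/tray1.png

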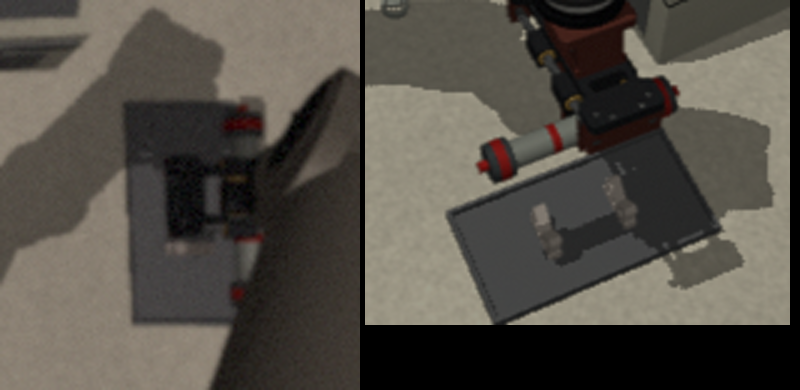

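Run:
```python
from fit import *
S=snap("side"); T=snap("top")
def ray(p,px):
    r=p["T"][:3,:3]@np.array([px[0]-p["cx"],-(px[1]-p["cy"]),-210/np.tan(np.radians(p["fovy"])/2)]); return p["T"][:3,3],r/np.linalg.norm(r)
def tri(a,b):
    (c1,r1),(c2,r2)=ray(T,a),ray(S,b); A=np.c_[r1,-r2]; t=np.linalg.lstsq(A,c2-c1,rcond=None)[0]; p,q=c1+t[0]*r1,c2+t[1]*r2; return (p+q)/2,p-q
t=lambda u,v:(340+u/3,170+v/3); s=lambda u,v:(230+(u-365)/2.5,290+v/2.5)
print("col mid",*tri(t(240,208),s(580,129.5)))
for z,n in((196,"col"),):
  for p,q in((T,t(240,208)),(S,s(580,129.5))):
    c,r=ray(p,q); print(n,c+r*(z-c[2])/r[2])
# tray corners: top (123,102) (132,323) left; side (447,213),(497,323),(720,230),(655,137)
for q in((123,102),(132,323)):
    c,r=ray(T,t(*q)); print("T",c+r*(12-c[2])/r[2])
for q in((447,213),(497,323),(720,230),(655,137)):
    c,r=ray(S,s(*q)); print("S",c+r*(12-c[2])/r[2])
for q in((541,207),(615,178)): # V tops, near ends? 
    c,r=ray(S,s(*q)); print("V",c+r*(35-c[2])/r[2])
```

```text
col mid [ 438.46 -409.09  178.39] [-0.73  0.17 -0.14]
col [ 436.26 -402.32  196.  ]
col [ 433.46 -418.22  196.  ]
T [ 566.63 -349.02   12.  ]
T [ 331.44 -354.08   12.  ]
S [ 330.87 -358.49   12.  ]
S [ 335.43 -476.08   12.  ]
S [ 569.72 -472.95   12.  ]
S [ 557.5  -359.66   12.  ]
V [ 412.77 -397.34   35.  ]
V [ 492.11 -396.34   35.  ]
```

```bash
python3 -m creep '[[28,-3,3,0,20],[28,-3,3,0,20],[28,-3,3,-0.01,20],[27,-2,2,0,20],[0,0,0,0,20]]' >/dev/null;  python3 k.py 450.9 -416.8 43 1.2
python3 - <<'E'
from fit import *
S=snap("side"); T=snap("top")
a=T["pixels"][180:290,360:450,::-1]; b=S["pixels"][310:420,240:390,::-1]
r=lambda i,s:cv2.resize(i,None,fx=s,fy=s,interpolation=cv2.INTER_CUBIC)
o=np.zeros((350,800,3),np.uint8); A=r(a,3); B=r(b,3); o[:A.shape[0],:A.shape[1]]=A; o[:B.shape[0],300:300+B.shape[1]]=B; cv2.imwrite("pics/tray2.png",o)
E
```

```text
t 21.1 tcp [ 453.387 -409.492   70.409] grasp [ 453.071 -406.831   89.219] q [0.493 0.51  0.103 1.926 0.101 0.618 2.099]
x [ 0.017 -0.14  -0.99 ] tilt 8.1 az -83.2 y [-1.    -0.028 -0.013] z [-0.026  0.99  -0.14 ] F [-0.869  0.992 -4.733] M [ 0.435  0.115 -0.081] op 24.6
turn 0.005
shift [28.1  3.  -3.3]
```

View pics/tray2.png

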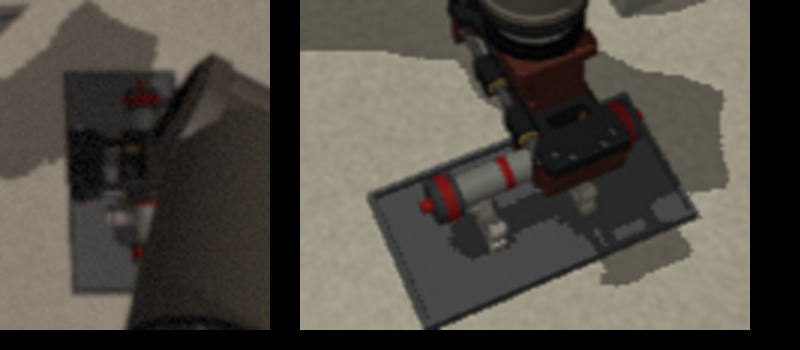

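```bash
python3 -m creep '[[1,1,-8,0,20],[12,0,2,0,20],[12,0,2,0,20],[8,0,1,0,20],[4,0,0.5,0,20],[0,0,0,0,20]]' >/dev/null;  python3 k.py 1.2
python3 -m creep '[[3,0,0.4,0,20],[3,0,0.4,0,20],[0,0,0,0,20]]' >/dev/null;  python3 k.py 1.2
```

```text
t 21.8 tcp [ 453.483 -418.983   36.507] grasp [ 453.118 -416.296   55.312] q [0.509 0.569 0.101 1.928 0.1   0.554 2.104]
x [ 0.019 -0.141 -0.99 ] tilt 8.2 az -82.3 y [-1.    -0.026 -0.016] z [-0.024  0.99  -0.142] F [-1.273  3.698 -1.033] M [ 0.948  0.418 -0.019] op 24.4
turn 0.003
t 22.1 tcp [ 453.564 -417.652   31.966] grasp [ 453.206 -414.992   50.775] q [0.508 0.576 0.1   1.93  0.1   0.546 2.103]
x [ 0.019 -0.14  -0.99 ] tilt 8.1 az -82.3 y [-1.    -0.027 -0.015] z [-0.024  0.99  -0.14 ] F [-5.973 12.334 19.629] M [ 2.399  1.548 -0.116] op 24.7
turn 0.003
```

```bash
python3 -m creep '[[-2,0,1,0,20],[0,0,2,0,20],[0,0,0,0,20]]' >/dev/null;  python3 k.py 1.2
python3 -m creep '[[2,0,2,0,20],[0,0,0,0,20]]' >/dev/null;  python3 k.py 1.2
```

```text
t 22.4 tcp [ 453.949 -416.84    32.123] grasp [ 453.552 -414.119   50.922] q [0.503 0.574 0.103 1.934 0.101 0.541 2.098]
x [ 0.021 -0.143 -0.989] tilt 8.3 az -81.7 y [-1.    -0.026 -0.017] z [-0.023  0.989 -0.144] F [ 0.416  0.044 -3.714] M [ 0.38   0.033 -0.016] op 24.2
turn 0.002
t 22.6 tcp [ 454.201 -415.196   30.011] grasp [ 453.799 -412.473   48.81 ] q [0.501 0.577 0.103 1.937 0.102 0.536 2.095]
x [ 0.021 -0.143 -0.989] tilt 8.3 az -81.6 y [-1.    -0.026 -0.018] z [-0.023  0.989 -0.144] F [ 1.218 -0.191 -2.434] M [ 0.413 -0.018  0.015] op 24.4
turn 0.002
```

Forces are now light. I'll keep lowering, yielding to +y if the V wall pushes.

```bash
python3 -m creep '[[2,0,1,0,20],[2,0,1,0,20],[0,0,0,0,20]]' >/dev/null;  python3 k.py 1.2
```

```text
t 22.9 tcp [ 454.539 -414.331   28.088] grasp [ 454.119 -411.59    46.884] q [0.498 0.579 0.104 1.939 0.102 0.53  2.091]
x [ 0.022 -0.144 -0.989] tilt 8.4 az -81.3 y [-1.    -0.025 -0.019] z [-0.022  0.989 -0.145] F [-5.252  6.651 19.279] M [ 0.939  1.073 -0.166] op 24.3
turn 0.002
```

Run:
```python
from fit import *
S=snap("side"); save(S,"pics/tray3.png",(250,330,390,420),5)
```

```text
(no output)
```

View pics/tray3.png

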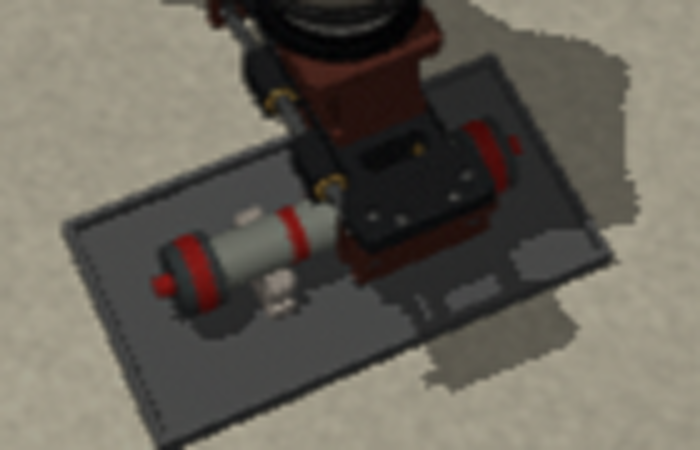

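```bash
python3 -m creep '[[-1,0,2,0,20],[0,0,1,0,20],[0,0,0,0,20]]' >/dev/null;  python3 k.py 1.2
python3 -m creep '[[2,0,0.4,0,20],[0,0,0,0,20]]' >/dev/null;  python3 k.py 1.2
python3 -m creep '[[1,0,0.4,0,20],[0,0,0,0,20]]' >/dev/null;  python3 k.py 1.2
```

```text
t 23.25 tcp [ 454.56  -412.765   27.197] grasp [ 454.126 -409.986   45.988] q [0.493 0.579 0.106 1.943 0.104 0.525 2.087]
x [ 0.023 -0.146 -0.989] tilt 8.5 az -81.1 y [-0.999 -0.026 -0.019] z [-0.022  0.989 -0.147] F [ 1.571 -5.271 -0.429] M [-0.917 -0.052  0.193] op 24.3
turn 0.002
t 23.45 tcp [ 454.831 -412.909   26.767] grasp [ 454.388 -410.126   45.557] q [0.493 0.58  0.106 1.943 0.104 0.523 2.086]
x [ 0.023 -0.146 -0.989] tilt 8.5 az -81.0 y [-1.    -0.024 -0.02 ] z [-0.021  0.989 -0.147] F [-3.471 -1.238 17.326] M [-0.503  0.711 -0.102] op 24.5
turn 0.0
t 23.65 tcp [ 454.834 -412.927   26.684] grasp [ 454.386 -410.136   45.473] q [0.493 0.58  0.107 1.944 0.104 0.523 2.085]
x [ 0.024 -0.147 -0.989] tilt 8.6 az -80.9 y [-1.    -0.024 -0.02 ] z [-0.021  0.989 -0.147] F [-5.406  1.254 25.41 ] M [-0.291  1.241 -0.105] op 24.4
turn 0.0
```

```bash
python3 -m creep '[[-0.7,0,0,0,20],[0,0,0,0,28],[0,0,0,0,32],[0,0,0,0,40],[0,0,0,0,50],[0,0,0,0,50]]' >/dev/null;  python3 k.py
python3 -m creep '[[-5,0,0,0,50],[-10,0,0,0,50],[-20,0,0,0,50],[-40,0,0,0,50],[-50,0,0,0,50],[-50,0,0,0,50]]' >/dev/null;  python3 k.py
python3 -m creep '[[-20,0,45,0,50],[-20,0,45,0,50],[-10,0,45,0,50],[0,0,45,0,50],[0,0,45,0,50],[0,0,45,0,50],[0,0,0,0,50]]' >/dev/null;  python3 k.py
python3 - <<'E'
from fit import *
S=snap("side"); T=snap("top"); 
a=T["pixels"][170:300,340:460,::-1]; b=S["pixels"][310:420,240:390,::-1]; c=S["pixels"][110:270,190:400,::-1]
r=lambda i,s:cv2.resize(i,None,fx=s,fy=s,interpolation=cv2.INTER_CUBIC)
o=np.zeros((600,800,3),np.uint8)
for im,x,y,s in((a,0,0,2.2),(b,280,0,2.6),(c,0,290,1.9)):
    q=r(im,s); o[y:y+q.shape[0],x:x+q.shape[1]]=q
cv2.imwrite("pics/end.png",o)
for p in(T,S):
  for n in("spent_column","good_column","tray","tube_rack","buffer_bottle","spanner"): print(n,[(w(p,d["point"]),round(d["conf"],2)) for d in eyes.look_for(p,n)[:2]])
E
```

```text
t 24.25 tcp [ 453.6   -409.764   23.586] grasp [ 453.22  -407.058   42.389] q [0.492 0.583 0.104 1.947 0.103 0.522 2.085]
x [ 0.02  -0.142 -0.99 ] tilt 8.3 az -82.0 y [-1.    -0.026 -0.016] z [-0.023  0.989 -0.143] F [ 0.743 -0.424  0.175] M [0.097 0.011 0.016] op 49.6
t 24.85 tcp [ 449.665 -384.684  199.604] grasp [ 449.272 -381.966  218.405] q [0.447 0.31  0.112 1.877 0.102 0.865 2.084]
x [ 0.021 -0.143 -0.99 ] tilt 8.3 az -81.8 y [-1.    -0.025 -0.017] z [-0.023  0.989 -0.143] F [ 1.264 -0.675 -0.429] M [ 0.14  -0.028 -0.021] op 49.9
t 25.55 tcp [ 442.869 -105.204  208.131] grasp [ 442.446 -102.514  226.935] q [ 0.059  0.111 -0.075  2.108  0.191  0.912  1.473]
x [ 0.022 -0.142 -0.99 ] tilt 8.2 az -81.1 y [-0.999 -0.034 -0.018] z [-0.031  0.989 -0.142] F [0.605 0.011 0.554] M [0.121 0.061 0.067] op 50.3
spent_column [(array([ 451.  , -406.68,   41.15]), 0.97)]
good_column [(array([ 667.68, -157.76,  250.27]), 0.8), (array([ 448.39, -408.96,   41.3 ]), 0.64)]
tray [(array([ 447.44, -405.92,    1.48]), 0.58)]
tube_rack [(array([471.34, 389.88,  41.41]), 0.89)]
buffer_bottle [(array([667.37, 358.93, 118.16]), 0.81)]
spanner []
spent_column [(array([ 450.78, -416.83,   43.7 ]), 0.9)]
good_column [(array([ 665.06, -169.43,  252.93]), 0.91)]
tray [(array([ 444.75, -426.91,    4.74]), 0.87), (array([ 447.43, -416.9 ,   42.16]), 0.22)]
tube_rack [(array([466.52, 377.56,  44.64]), 0.72)]
buffer_bottle []
spanner [(array([374.77, -45.81,   6.31]), 0.63)]
```

View pics/end.png

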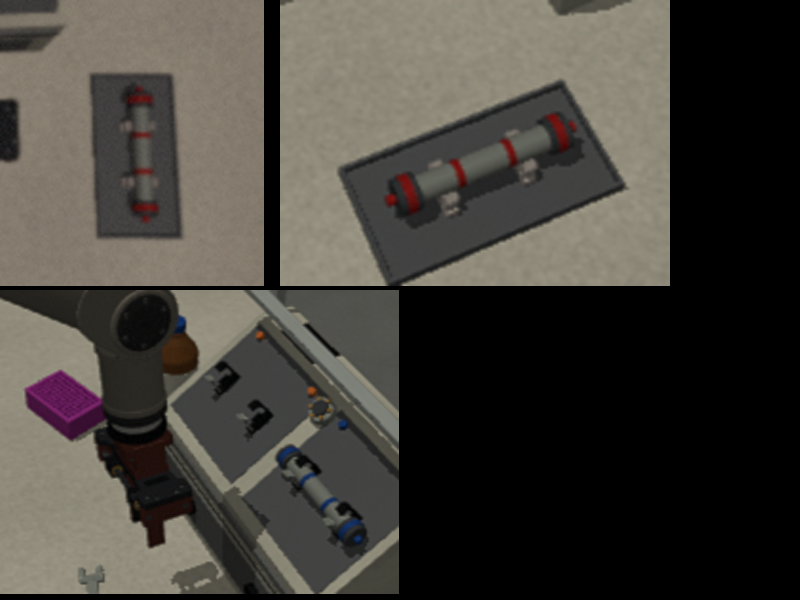

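```bash
python3 -c "
from bench import arm; print(arm.job_done())"
```

```text
the job is handed in; nothing more can be done
None
```

The spent red-banded column is lying in both V rests of the grey tray, and the job is handed in after about 26 s of robot time. The hand-in gives no verdict.

**What I did**
- **Tilt:** the moves cannot tilt the tool, so I drove the arm past its upper reach limit. That leaned the gripper to about 31° along the slope, enough to clear the lamp bar.
- **Unclipping:** I gripped the tube between the clips and rolled it about 11–13 mm down the slope against the spring leaves. The wrist force peaked at about 30 N, roughly what the bent leaves should give. I then drew it straight out of the face.
- **Laying down:** I brought the tool back close to upright at the inner reach limit and turned the column to the tray's direction. I lowered it until it sat on the V walls with no sideways force, then opened the fingers and backed away.

**Last checks**
- **Column in the tray:** both pictures show it in both rests, parallel to the tray. Its middle is about 3 mm from the tray's along its length.
- **Other things:** the blue column and rack read within about 5 mm of the start. The bottle (top camera) and spanner (side camera) also read about that close, each seen by one network only.
- **Robot:** it is clear and touching nothing.

**What was uncertain**
- The two cameras disagree by about 5–10 mm in y at the tray. My first lowering met one V wall with about 25 N, and I shifted the column about 5 mm sideways to fix it.
- The wrist force shows no sign of more than 20 N on the stiff jaws, and the column came out smoothly. I could not measure the jaw force or the leaf angles directly.

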